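# Feed the papelón brick along the fence of the portioning board

### The job

Pick up the T-shaped wooden pusher and, holding it, use its crosspiece to feed the large brown papelón brick along the portioning board: ease it over against the fence straight away, well before it is half-way, and keep it pressed against the fence all the way until it rests against the end stop. Push the brick only with the pusher, never with the hand, then lay the pusher down flat on the bare counter.

Things in the scene. Friction and masses are not known exactly. Their poses are not given: they have to be found in the camera images.
- board: Fixed wooden board 400 x 150 x 20 mm on the counter. Origin: centre of underside. +x: feed direction (robot's right, within 15 deg), y away from fence, z up. Fence: low rail along the whole -y edge (robot's side), inner face y = -50 mm, top z = 44 mm. End stop: bar across the +x end, face x = 185 mm, top z = 44 mm. The -x end is open. Only the brick lies on it.
- block_mid (a point): Centre of the papelón brick: loose brown block of hard cane sugar, 90 (x, along the feed) x 70 (y) x 42 mm high, about 0.35 kg, the only one on the board (a half brick and a cone lie elsewhere). Starts 160-270 mm short of the stop, 12-16 mm off the fence, under 4 deg askew. Home: x 140, y -15, z 41 mm in the board's frame.
- pusher_mid (a point): Mid-grip of the loose T-shaped pale wooden pusher (0.12 kg) lying flat left of the board; 12 mm above its underside. Bar 22 wide, 24 mm high, from 100 mm behind this point to the crosspiece (16 x 46 x 24 mm), whose flat pushing face is 96 mm ahead. x: along the bar to the crosspiece (robot's right, within 20 deg), z up. A wooden spoon lies 12-21 cm beside it, on either side.
There are look-alikes about, which are no part of the job. What is shaped like the part that bears pusher_mid but pink is not meant. What is shaped like the part that bears block_mid but grey is not meant.

How it is judged:
On the way, in this order (a step that is already met when the one before it is completed fails the run):
1. with its centre 30 to 120 mm past the board's middle, the brick is pushed by the pusher held in the fingers, within 10 mm of the fence and 10 degrees of parallel to it (x of block_mid in the frame of board between 0.03 and 0.12 m and y of block_mid in the frame of board below -0.005 m and angle between the x axis of block_mid and the x axis of board, either way round below 0.175 rad and contact force between pusher and block above 0.2 N and contact force between the fingers and pusher above 1 N).
2. the brick is home: within 12 mm of the end stop and 10 mm of the fence (x of block_mid in the frame of board above 0.128 m and y of block_mid in the frame of board below -0.005 m), for 0.1 s.
At the end, for the whole second after the job is handed in: The brick lies flat on the board with its leading face within 12 mm of the end stop, its side within 10 mm of the fence and parallel to it within 10 degrees; the pusher lies flat (within 10 degrees, right way up) on the counter, off the board; both are at rest (all of step 2 and y of block_mid in the frame of board above -0.025 m and z of block_mid in the frame of board below 0.048 m and angle between the x axis of block_mid and the x axis of board, either way round below 0.175 rad and angle between block_mid's own z axis and vertical below 0.1 rad and height (world z) of pusher_mid between 0 and 0.02 m and angle between pusher_mid's own z axis and vertical below 0.175 rad and linear speed of each of pusher, block below 0.02 m/s); the robot touches nothing.
It fails at once if the hand or arm pushes the brick itself (over 2 N) (contact force between any of the fingers, the arm and block above 2 N).
It fails at once if the brick strays more than 30 mm from the fence (y of block_mid in the frame of board above 0.015 m).
It also fails if it takes over 54 s, if anything falls off the work surface, if the arm or the gripper's body presses on something with over 40 N, if the wrist force passes 120 N, or if a joint passes its speed limit or range.

### The arm

A 6-joint arm with a two-finger parallel gripper is mounted at the origin on the work surface. World frame = base frame: x ahead of the robot, y to its left, z up, the work surface at z = 0. Lengths are in m, angles in rad, forces in N, time in s.
With the tool pointing down it reaches from about 0.3 to 0.85 m from the base axis. Payload 4.2 kg.
Tool frame: the origin (TCP) lies between the finger pads; the fingertips stand ctrl.nose_length ahead of it and the grasp point (between the pads) lies 5 mm behind it (ctrl.nose_length is the distance from the TCP to the fingertips, in m); z points along the fingers, x is the direction in which the jaws open and shut, and the axes are right-handed (so a half turn about z gives the same grasp; the last joint's range is limited). The gripper opens to 91 mm and grips with 3 to 60 N. Pads are 32 mm wide; open, the fingers measure 118 mm over their backs; the gripper's body (76 mm by 178 mm) begins 60 mm behind the grasp point.
Start: joints at [-1.322, 0.32, 1.565, -0, 1.257, -0.02], TCP at [0.153, -0.554, 0.228] pointing down, gripper open.
Joint ranges: [-3.11, 3.11], [-0.84, 2.01], [0.21, 2.61], [-1.34, 4.49], [0.05, 2.63], [-2.56, 2.56]. Speed limits (rad/s): [2.57, 2.57, 3.14, 3.14, 3.14, 3.14].

### API

Orientations are given as a 3x3 rotation matrix whose columns are the frame's x, y, z axes.
In Python, from station import sensors, cams, finish_job, ctrl gives the robot as it stands. The module is installed in compiled form; this text tells all that it offers.
- The arm moves only by the tool send_rows, never from a script. Its argument "motion" is a list of rows, each an object of numbers: "x", "y", "z": the shift along the tool's x, y, z in mm; "rx", "ry", "rz": the turn, a rotation vector about the tool's x, y, z in rad. In form: [{"x": .., "y": .., "z": .., "rx": .., "ry": .., "rz": ..}, ...]. A call has 1 to 5 rows; each row shifts and turns the commanded pose from where the row before left it, along the tool's axes as they then stand; what a row does not reach is not made up. A row lasts 1/10 s, in which the tool goes at most 50 mm and 8.59 degrees, less where a joint would pass 70% of its speed; a pose out of reach is approached as far as the arm can. A call is refused whole if a number of a shift passes 50 or a number of a turn 0.15, either way. A call with a gripper value outside its range is refused whole. "jaw" is the gripper command: -1 is shut, 1 is fully open, values between are in proportion, set as the call begins (left out, the last holds). The fingers move at their own pace and stop on an object; "grip_force" is the grip in N (left out, the last holds). Time passes only in rows, so rows that do not move let the fingers close. It gives the time, the measured TCP pose, the force and the opening at its end, in the units of the state.
- sensors.get_obs(): the state, without advancing time (a new reading comes with each control period).
- cams.camera(name): name is "scene" or "top" or "wrist"; returns the picture (480x640x3 uint8, blue, green, red); there is no depth.
- cams.calibration(name): a dict with "fx", "fy", "cx", "cy" (pixels), "rvec" (rotation vector, rad) and "tvec" (3), from world to camera coordinates, as OpenCV has them. Camera axes: x right, y down, z forward; pixel columns grow to the right and rows downward; lengths in m; the calibration is good to about 2 mm. A picture is of the moment at which its call begins: read the wrist's pose just before it. calibration takes no time and is no camera call; for the wrist camera it gives the pose at the moment of the call.
- finish_job(): hands the job in, once; it reports no verdict.
The state is a dict: "t": time; "joints": joint angles; "qd": joint speeds; "tau": joint torques, N m; "ee_pos": TCP position; "ee_rot": TCP orientation; "force": force on the tool from outside, world axes, zero at the start; "ft_torque": the same for the moment, N m; "grip_width": finger opening in m.
Only numpy, scipy, OpenCV 4.12 (cv2) and the standard library are available. Lean on these libraries where they do the work, as an engineer would, in place of code of your own. Each camera call takes 0.05 s, during which the arm holds its last target. There are 200 camera calls.

## Working session

There is one attempt and no reset: what is moved stays moved. The work goes in short steps, Python scripts to look and compute and a tool call to move; the robot and the scene stay as the last step left them, time stands still between calls to the robot, and variables do not carry over. Pictures are saved under pics/ and viewed, about 8 in all and at most 12, crops included, and the job is handed in when it is done.

Besides the shell and the picture viewer there is one more tool, called after "Request:" by a JSON object that holds its "method" and its "body", one argument or row to a line. send_rows: Moves the arm, as the interface text tells. Its arguments: {"type":"object","properties":{"motion":{"type":"array"},"jaw":{"type":"number"},"grip_force":{"type":"number"}},"required":["motion"]}

```bash
mkdir -p pics; python3 - <<'E'
from station import sensors,cams,ctrl
import cv2
o=sensors.get_obs();print(o['t'],o['ee_pos'],o['ee_rot'],o['grip_width'],ctrl.nose_length)
for n in('top','scene'):
    cv2.imwrite(f'pics/{n}0.png',cams.camera(n)); print(n,cams.calibration(n))
E
```

```text
0.0 [ 0.15256789 -0.55391561  0.22711826] [[ 2.65531749e-01 -9.64102012e-01 -4.48150920e-04]
 [-9.64100556e-01 -2.65532127e-01  1.67532780e-03]
 [-1.73418537e-03 -1.27901713e-05 -9.99998496e-01]] 0.09128725203567657 0.014
top {'fx': 622.5132549872493, 'fy': 622.5132549872493, 'cx': 330.68225148982344, 'cy': 235.62970166167256, 'rvec': array([ 2.1493004 , -2.10378281,  0.2357797 ]), 'tvec': array([0.05257985, 0.42740614, 0.99232883])}
scene {'fx': 450.82713307469726, 'fy': 450.82713307469726, 'cx': 319.44637971495075, 'cy': 241.45057879612096, 'rvec': array([ 1.95007362,  1.46721124, -0.62317575]), 'tvec': array([-0.20563322, -0.21910704,  1.21648949])}
```

View pics/top0.png

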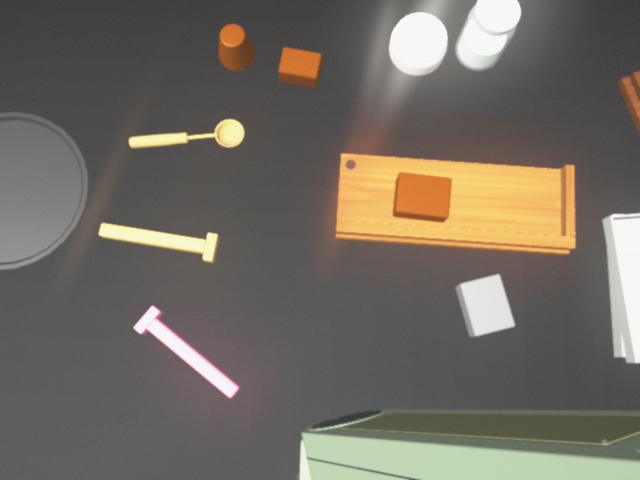

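View pics/scene0.png

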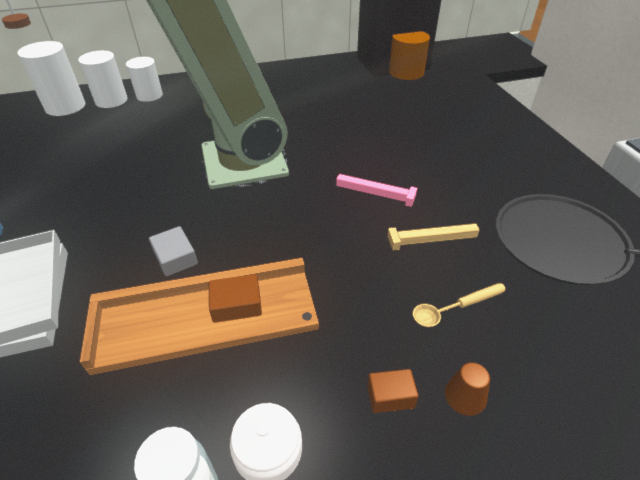

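The top view shows the pale pusher from (100,229) to its crosspiece at (210,247). The board corners are about (341,154), (575,166), (569,250) and (337,237), with the brick at (423,197). The fence is on the lower edge and the stop on the right. The spoon and the pink and grey look-alikes are separate. Next I zoom in to get accurate corners.

```bash
python3 - <<'E'
import cv2,numpy as np
im=cv2.imread('pics/top0.png')
a=cv2.resize(im[212:272,92:232],None,fx=4,fy=4,interpolation=cv2.INTER_CUBIC)
b=cv2.resize(im[145:260,330:585],None,fx=3,fy=3,interpolation=cv2.INTER_CUBIC)
c=np.zeros((585,765,3),np.uint8);c[:240,:560]=a;c[240:,:]=b
cv2.imwrite('pics/crop1.png',c)
E
```

```text
(no output)
```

View pics/crop1.png

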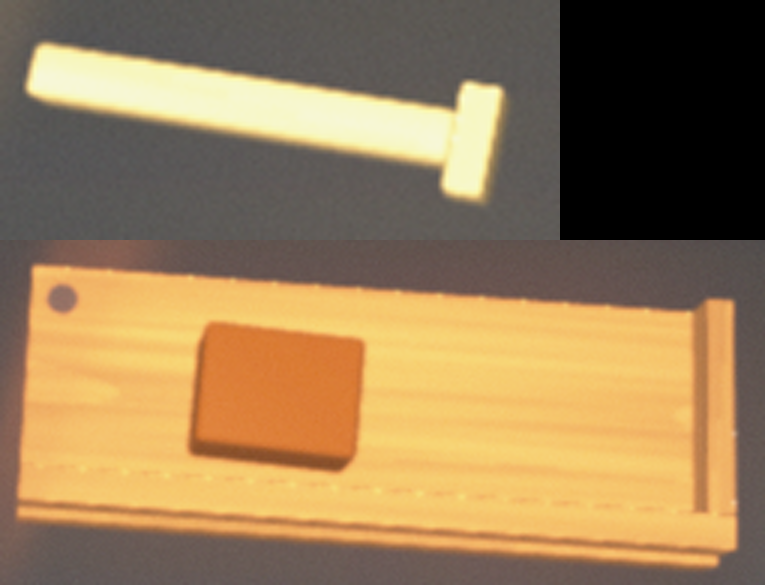

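```bash
cat > h.py <<'E'
import numpy as np,cv2
from scipy.optimize import least_squares
from station import sensors,cams
def fit(cal,M,P,x0):
    M=np.array(M,float)/1000;P=np.array(P,float);K=np.array([[cal['fx'],0,cal['cx']],[0,cal['fy'],cal['cy']],[0,0,1]])
    def f(p):
        c,s=np.cos(p[2]),np.sin(p[2]);W=M@np.array([[c,-s,0],[s,c,0],[0,0,1]]).T+[p[0],p[1],0]
        return (cv2.projectPoints(W,cal['rvec'],cal['tvec'],K,None)[0][:,0]-P).ravel()
    r=least_squares(f,x0,loss='soft_l1');return r.x,r.fun.reshape(-1,2)
E
python3 - <<'E'
from h import *
c=cams.calibration('top');print('cam',-cv2.Rodrigues(c['rvec'])[0].T@c['tvec'])
B=lambda L:[(330+x/3,145+(y-240)/3) for x,y in L]
b,e=fit(c,[(-200,75,20),(-200,-50,44),(-200,-75,44),(200,-75,44),(200,75,44),(185,75,20),(185,75,44),(-200,-75,0),(200,-75,0)],B([(33,266),(20,462),(18,500),(737,550),(735,300),(694,312),(706,300),(18,520),(718,566)]),[.5,-.2,-1.6]);print('board',b,'\n',e.round(1))
k,e=fit(c,[(-45,35,62),(45,35,62),(45,-35,62),(-45,-35,62),(-45,-35,20),(45,-35,20)],B([(206,321),(366,338),(355,461),(196,446),(189,456),(342,471)]),[.5,-.2,-1.6]);print('brick',k,'\n',e.round(1))
R=lambda a:np.array([[np.cos(a),-np.sin(a)],[np.sin(a),np.cos(a)]])
print('in board',R(b[2]).T@(k[:2]-b[:2]),k[2]-b[2])
P=lambda L:[(92+x/4,212+y/4) for x,y in L]
p,e=fit(c,[(-100,11,24),(-100,-11,24),(80,23,24),(96,23,24),(96,-23,24),(80,-23,24)],P([(38,42),(27,97),(461,81),(504,86),(486,202),(443,195)]),[.5,.2,-1.6]);print('pusher',p,'\n',e.round(1))
w=sensors.get_obs();print(w['t'])
E
```

```text
cam [0.22166469 0.0822897  1.05558057]
board [ 0.49488538 -0.15096384 -1.6190312 ] 
 [[ 0.5 -1.4]
 [ 0.7 -0.2]
 [ 0.3  1.8]
 [ 0.1  2.1]
 [-0.2 -0.5]
 [-0.6 -0.9]
 [ 0.8 -1.2]
 [-0.5  0.3]
 [-3.9  1.2]]
brick [ 0.49473006 -0.09081383 -1.65312803] 
 [[-0.2 -0.2]
 [ 0.1 -0.2]
 [ 1.1 -0.5]
 [-0.2 -1.2]
 [-1.   1.2]
 [ 0.3  1.7]]
in board [-0.06007256 -0.00305534] -0.03409682133331282
pusher [ 0.41742528  0.34971658 -1.70766159] 
 [[ 0.   0.7]
 [-0.2 -0.4]
 [ 1.2  0.8]
 [-0.2  1.1]
 [-1.  -1.3]
 [ 0.3 -1. ]]
0.1
```

```bash
cat >> h.py <<'E'
def plan(wps,step=45,rt=0.145,show=True):
    "wps: list of (x,y,z,tool-x yaw) in world; tool kept pointing straight down. prints rows"
    from scipy.spatial.transform import Rotation as Ro
    o=sensors.get_obs();p=np.array(o['ee_pos']);R=np.array(o['ee_rot']);rows=[]
    print('t',o['t'],'pos',p.round(4),'yaw',round(np.arctan2(R[1,0],R[0,0]),3),'F',np.round(o['force'],1),'w',round(o['grip_width'],4))
    for w in wps:
        s=w[4] if len(w)>4 else step
        T=np.array(w[:3]);c,q=np.cos(w[3]),np.sin(w[3]);RT=np.array([[c,q,0],[q,-c,0],[0,0,-1.]])
        rv=Ro.from_matrix(R.T@RT).as_rotvec();n=max(1,int(np.ceil(max(np.linalg.norm(T-p)*1000/s,np.linalg.norm(rv)/rt))))
        for i in range(n):
            d=(R.T@(T-p))*1000/(n-i);rv=Ro.from_matrix(R.T@RT).as_rotvec()/(n-i)
            d=d.round(1);rv=rv.round(3);rows.append((d,rv));p=p+R@d/1000;R=R@Ro.from_rotvec(rv).as_matrix()
    for i,(d,r) in enumerate(rows):
        print(('\n' if i%5==0 else '')+'{'+','.join(f'"{k}":{v:g}' for k,v in zip(('x','y','z','rx','ry','rz'),[*d,*r]) if abs(v)>1e-9)+'},')
E
python3 - <<'E'
from h import *
c=cams.calibration('top')
B=lambda L:[(330+x/3,145+(y-240)/3) for x,y in L]
b,e=fit(c,[(-200,75,20),(-200,-50,44),(200,75,44),(185,75,20),(185,75,44),(185,-50,44)],B([(33,266),(20,462),(735,300),(694,312),(706,300),(706,511)]),[.5,-.2,-1.6]);print('board',b,'\n',e.round(1))
plan([(.43,-.2,.25,-.8),(.46,0,.25,-.15),(.417,.35,.2,-.137)])
E
```

```text
board [ 0.49369296 -0.15010356 -1.62016083] 
 [[ 0.1 -0.9]
 [ 0.1  0.4]
 [-0.6  0.2]
 [-1.  -0.2]
 [ 0.4 -0.4]
 [ 0.9  0.6]]
t 0.1 pos [ 0.1526 -0.5539  0.2272] yaw -1.302 F [-0.4 -0.9  0.2] w 0.0913

{"x":-24.3,"y":-32.9,"z":-2,"rz":-0.046},
{"x":-22.8,"y":-33.9,"z":-2,"rz":-0.046},
{"x":-21.2,"y":-35,"z":-2,"rz":-0.046},
{"x":-19.6,"y":-35.9,"z":-2,"rz":-0.045},
{"x":-17.9,"y":-36.7,"z":-2,"rz":-0.046},

{"x":-16.2,"y":-37.5,"z":-2.1,"rz":-0.045},
{"x":-14.5,"y":-38.2,"z":-2,"rz":-0.046},
{"x":-12.8,"y":-38.9,"z":-2.1,"rz":-0.045},
{"x":-11,"y":-39.4,"z":-2,"rz":-0.046},
{"x":-9.2,"y":-39.8,"z":-2.1,"ry":0.001,"rz":-0.045},

{"x":-7.4,"y":-40.2,"z":-2.1,"rx":-0.001,"rz":-0.046},
{"x":-24.5,"y":-32.2,"rz":-0.13},
{"x":-20.1,"y":-35.1,"rz":-0.13},
{"x":-15.4,"y":-37.4,"rz":-0.13},
{"x":-10.5,"y":-39.1,"rz":-0.13},

{"x":-5.3,"y":-40.1,"rz":-0.13},
{"x":-11.8,"y":-42.5,"z":6.3,"rz":-0.002},
{"x":-11.8,"y":-42.5,"z":6.3,"rz":-0.002},
{"x":-11.7,"y":-42.5,"z":6.2,"rz":-0.001},
{"x":-11.6,"y":-42.5,"z":6.3,"rz":-0.002},

{"x":-11.6,"y":-42.5,"z":6.2,"rz":-0.001},
{"x":-11.5,"y":-42.5,"z":6.3,"rz":-0.002},
{"x":-11.4,"y":-42.6,"z":6.2,"rz":-0.001},
{"x":-11.4,"y":-42.6,"z":6.3,"rz":-0.002},
```

Request:
{"method": "send_rows", "body": {
  "motion": [
    {"x": -24,"y": -33,"z": -2,"rz": -0.046},
    {"x": -23,"y": -34,"z": -2,"rz": -0.046},
    {"x": -21,"y": -35,"z": -2,"rz": -0.046},
    {"x": -20,"y": -36,"z": -2,"rz": -0.046},
    {"x": -18,"y": -37,"z": -2,"rz": -0.046}
  ],
  "jaw": 1,
  "grip_force": 45
}}

```text
$.motion[0]: bad value
```

Request:
{"method": "send_rows", "body": {
  "motion": [
    {"x": -16,"y": -38,"z": -2,"rz": -0.046},
    {"x": -14.5,"y": -38,"z": -2,"rz": -0.046},
    {"x": -13,"y": -39,"z": -2,"rz": -0.046},
    {"x": -11,"y": -39,"z": -2,"rz": -0.046},
    {"x": -9,"y": -40,"z": -2,"rz": -0.046}
  ]
}}

```text
$.motion[0]: bad value
```

Request:
{"method": "send_rows", "body": {
  "motion": [
    {"x": -7,"y": -40,"z": -2,"rz": -0.046},
    {"x": -24,"y": -32,"rz": -0.13},
    {"x": -20,"y": -35,"rz": -0.13},
    {"x": -15,"y": -37,"rz": -0.13},
    {"x": -10,"y": -39,"rz": -0.13}
  ]
}}

```text
$.motion[0]: bad value
```

Request:
{"method": "send_rows", "body": {
  "motion": [
    {"x": -5,"y": -40,"rz": -0.13},
    {"x": -12,"y": -42,"z": 6},
    {"x": -12,"y": -42,"z": 6},
    {"x": -12,"y": -42,"z": 6},
    {"x": -12,"y": -42,"z": 6}
  ]
}}

```text
$.motion[0]: bad value
```

Request:
{"method": "send_rows", "body": {
  "motion": [
    {"x": -11,"y": -42,"z": 6},
    {"x": -11,"y": -42,"z": 6},
    {"x": -11,"y": -42,"z": 6},
    {"x": -11,"y": -42,"z": 6},
    {}
  ]
}}

```text
$.motion[0]: bad value
```

```bash
python3 - <<'E'
from h import *
c=cams.calibration('wrist');im=cams.camera('wrist');cv2.imwrite('pics/w1.png',im);np.save('w1.npy',c,allow_pickle=True)
im=cams.camera('top');cv2.imwrite('pics/top1.png',im)
plan([(.417,.35,.1,-.137)])
E
```

```text
t 0.2 pos [ 0.1526 -0.5541  0.2275] yaw -1.302 F [-0.5  0.4 -0.1] w 0.0912

{"x":-36.4,"y":-22.5,"z":5.8,"rz":-0.053},
{"x":-35.2,"y":-24.4,"z":5.8,"rz":-0.053},
{"x":-33.8,"y":-26.2,"z":5.8,"rz":-0.053},
{"x":-32.4,"y":-28,"z":5.8,"rz":-0.053},
{"x":-30.9,"y":-29.7,"z":5.8,"rz":-0.053},

{"x":-29.3,"y":-31.2,"z":5.8,"rz":-0.053},
{"x":-27.6,"y":-32.8,"z":5.8,"rz":-0.053},
{"x":-25.8,"y":-34.2,"z":5.8,"rz":-0.053},
{"x":-23.9,"y":-35.5,"z":5.8,"rz":-0.053},
{"x":-22,"y":-36.7,"z":5.9,"rz":-0.053},

{"x":-20.1,"y":-37.8,"z":5.8,"rz":-0.053},
{"x":-18,"y":-38.8,"z":5.9,"rz":-0.053},
{"x":-15.9,"y":-39.7,"z":5.8,"rz":-0.053},
{"x":-13.8,"y":-40.5,"z":5.9,"rz":-0.053},
{"x":-11.7,"y":-41.2,"z":5.8,"rz":-0.053},

{"x":-9.4,"y":-41.8,"z":5.9,"rz":-0.053},
{"x":-7.2,"y":-42.2,"z":5.8,"rz":-0.053},
{"x":-5,"y":-42.5,"z":5.9,"rz":-0.053},
{"x":-2.7,"y":-42.7,"z":5.8,"rz":-0.053},
{"x":-0.5,"y":-42.8,"z":5.9,"rz":-0.053},

{"x":1.8,"y":-42.8,"z":5.8,"rz":-0.053},
{"x":4.1,"y":-42.6,"z":5.9,"rx":-0.001,"rz":-0.052},
```

View pics/w1.png

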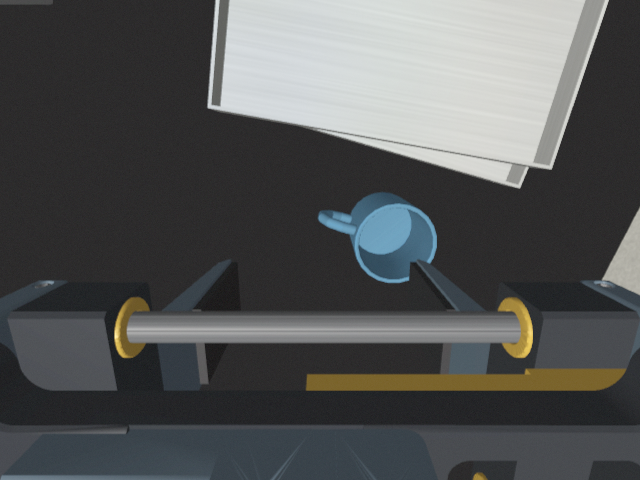

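The moves were refused because each row apparently needs all six keys, so the wrist view is still at the start pose: mug at (395,235), no pusher. I'll resend with full rows.

Request:
{"method": "send_rows", "body": {
  "motion": [
    {"x": -24,"y": -33,"z": -2,"rx": 0,"ry": 0,"rz": -0.046},
    {"x": -23,"y": -34,"z": -2,"rx": 0,"ry": 0,"rz": -0.046},
    {"x": -21,"y": -35,"z": -2,"rx": 0,"ry": 0,"rz": -0.046},
    {"x": -20,"y": -36,"z": -2,"rx": 0,"ry": 0,"rz": -0.046},
    {"x": -18,"y": -37,"z": -2,"rx": 0,"ry": 0,"rz": -0.046}
  ],
  "jaw": 1,
  "grip_force": 45
}}

```text
t: 0.7
ee_pos: [0.2799, -0.3916, 0.2379]
ee_rot: [[0.48, -0.877, 0.0], [-0.877, -0.48, 0.0], [-0.0, -0.0, -1.0]]
force: [1.2, 0.3, 0.2]
grip_width: 0.0911
```

Request:
{"method": "send_rows", "body": {
  "motion": [
    {"x": -16,"y": -38,"z": -2,"rx": 0,"ry": 0,"rz": -0.046},
    {"x": -14.5,"y": -38,"z": -2,"rx": 0,"ry": 0,"rz": -0.046},
    {"x": -13,"y": -39,"z": -2,"rx": 0,"ry": 0,"rz": -0.046},
    {"x": -11,"y": -39,"z": -2,"rx": 0,"ry": 0,"rz": -0.046},
    {"x": -9,"y": -40,"z": -2,"rx": 0,"ry": 0,"rz": -0.046}
  ]
}}

```text
t: 1.2
ee_pos: [0.4059, -0.2305, 0.248]
ee_rot: [[0.667, -0.745, 0.0], [-0.745, -0.667, -0.0], [0.0, 0.0, -1.0]]
force: [1.8, -0.4, -1.1]
grip_width: 0.0913
```

Request:
{"method": "send_rows", "body": {
  "motion": [
    {"x": -7,"y": -40,"z": -2,"rx": 0,"ry": 0,"rz": -0.046},
    {"x": -24,"y": -32,"z": 0,"rx": 0,"ry": 0,"rz": -0.13},
    {"x": -20,"y": -35,"z": 0,"rx": 0,"ry": 0,"rz": -0.13},
    {"x": -15,"y": -37,"z": 0,"rx": 0,"ry": 0,"rz": -0.13},
    {"x": -10,"y": -39,"z": 0,"rx": 0,"ry": 0,"rz": -0.13}
  ]
}}

```text
t: 1.7
ee_pos: [0.4545, -0.0398, 0.2499]
ee_rot: [[0.964, -0.267, -0.0], [-0.267, -0.964, -0.0], [0.0, 0.0, -1.0]]
force: [0.2, -0.4, -0.0]
grip_width: 0.0913
```

Request:
{"method": "send_rows", "body": {
  "motion": [
    {"x": -5,"y": -40,"z": 0,"rx": 0,"ry": 0,"rz": -0.13},
    {"x": -12,"y": -42,"z": 6,"rx": 0,"ry": 0,"rz": 0},
    {"x": -12,"y": -42,"z": 6,"rx": 0,"ry": 0,"rz": 0},
    {"x": -12,"y": -42,"z": 6,"rx": 0,"ry": 0,"rz": 0},
    {"x": -12,"y": -42,"z": 6,"rx": 0,"ry": 0,"rz": 0}
  ]
}}

```text
t: 2.2
ee_pos: [0.4371, 0.1733, 0.2257]
ee_rot: [[0.989, -0.145, 0.0], [-0.145, -0.989, -0.0], [0.0, 0.0, -1.0]]
force: [0.8, -0.8, 0.6]
grip_width: 0.0911
```

```bash
python3 - <<'E'
from h import *
plan([(.417,.35,.2,-.137)])
E
```

```text
t 2.2 pos [0.4371 0.1733 0.2257] yaw -0.146 F [ 0.8 -0.8  0.6] w 0.0911

{"x":-11.4,"y":-43,"z":6.4,"rz":-0.002},
{"x":-11.3,"y":-43,"z":6.4,"rz":-0.002},
{"x":-11.2,"y":-43,"z":6.5,"rz":-0.002},
{"x":-11.2,"y":-43.1,"z":6.4,"rz":-0.003},
```

Arm tracking is good.

Request:
{"method": "send_rows", "body": {
  "motion": [
    {"x": -11,"y": -43,"z": 6,"rx": 0,"ry": 0,"rz": 0},
    {"x": -11,"y": -43,"z": 6,"rx": 0,"ry": 0,"rz": 0},
    {"x": -11,"y": -43,"z": 6,"rx": 0,"ry": 0,"rz": 0},
    {"x": -11,"y": -43,"z": 6,"rx": 0,"ry": 0,"rz": 0},
    {"x": 0,"y": 0,"z": 0,"rx": 0,"ry": 0,"rz": 0}
  ]
}}

```text
t: 2.7
ee_pos: [0.4181, 0.3525, 0.2006]
ee_rot: [[0.99, -0.141, -0.001], [-0.141, -0.99, 0.001], [-0.001, -0.001, -1.0]]
force: [0.3, -0.8, -1.4]
grip_width: 0.0912
```

```bash
python3 - <<'E'
from h import *
c=cams.calibration('wrist');im=cams.camera('wrist')
p=np.array([.4174,.3497]);a=-1.7077
K=np.array([[c['fx'],0,c['cx']],[0,c['fy'],c['cy']],[0,0,1]])
M=np.array([(-100,11,24),(-100,-11,24),(80,-11,24),(80,-23,24),(96,-23,24),(96,23,24),(80,23,24),(80,11,24)])/1000
Rz=cv2.Rodrigues(np.array([0,0,a]))[0]
q=cv2.projectPoints(M@Rz.T+[*p,0],c['rvec'],c['tvec'],K,None)[0]
print(q[:,0].round(0).tolist())
v=im.copy();cv2.polylines(v,[q.astype(int)],True,(0,0,255),1);cv2.imwrite('pics/w2.png',v)
np.savez('w2.npz',**c)
plan([(*p,.1,-.137),(*p,.018,-.137,30)])
E
```

```text
[[333.0, 123.0], [309.0, 123.0], [312.0, 301.0], [300.0, 301.0], [301.0, 315.0], [343.0, 315.0], [343.0, 301.0], [332.0, 301.0]]
t 2.75 pos [0.4183 0.35   0.2009] yaw -0.142 F [-1.1 -0.5 -0.6] w 0.0917

{"x":-0.3,"y":0.1,"z":33.6,"rz":-0.002},
{"x":-0.2,"y":0.1,"z":33.7,"rx":0.001,"ry":0.001,"rz":-0.002},
{"x":-0.3,"y":0.2,"z":33.6,"rz":-0.001},
{"z":27.3},
{"z":27.4},

{"y":-0.1,"z":27.3},
```

View pics/w2.png

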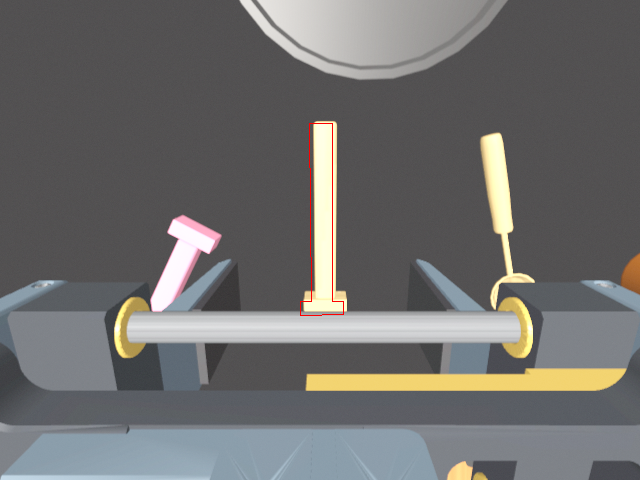

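The wrist view shows the pusher between the fingers, with its bar at x 313–337 and crosspiece at y 293–311. It sits about 3 px right of my overlay. I shift the target about 2–3 mm in +x and descend.

Request:
{"method": "send_rows", "body": {
  "motion": [
    {"x": 1,"y": -0.5,"z": 35,"rx": 0,"ry": 0,"rz": -0.004},
    {"x": 1,"y": -0.5,"z": 35,"rx": 0,"ry": 0,"rz": 0},
    {"x": 0,"y": -0.5,"z": 35,"rx": 0,"ry": 0,"rz": 0},
    {"x": 0,"y": 0,"z": 35,"rx": 0,"ry": 0,"rz": 0},
    {"x": 0,"y": 0,"z": 20,"rx": 0,"ry": 0,"rz": 0}
  ]
}}

```text
t: 3.25
ee_pos: [0.4204, 0.3469, 0.0396]
ee_rot: [[0.99, -0.143, -0.003], [-0.143, -0.99, -0.003], [-0.003, 0.003, -1.0]]
force: [0.4, -0.4, -0.0]
grip_width: 0.0914
```

Request:
{"method": "send_rows", "body": {
  "motion": [
    {"x": 0,"y": 0,"z": 14,"rx": 0,"ry": 0,"rz": 0},
    {"x": 0,"y": 0,"z": 8,"rx": 0,"ry": 0,"rz": 0},
    {"x": 0,"y": 0,"z": 0,"rx": 0,"ry": 0,"rz": 0}
  ]
}}

```text
t: 3.55
ee_pos: [0.4211, 0.3481, 0.0193]
ee_rot: [[0.99, -0.143, -0.001], [-0.143, -0.99, -0.001], [-0.001, 0.002, -1.0]]
force: [-0.4, -0.2, 1.0]
grip_width: 0.0913
```

Request:
{"method": "send_rows", "body": {
  "motion": [
    {"x": 0,"y": 0,"z": 0,"rx": 0,"ry": 0,"rz": 0},
    {"x": 0,"y": 0,"z": 0,"rx": 0,"ry": 0,"rz": 0},
    {"x": 0,"y": 0,"z": 0,"rx": 0,"ry": 0,"rz": 0},
    {"x": 0,"y": 0,"z": 0,"rx": 0,"ry": 0,"rz": 0},
    {"x": 0,"y": 0,"z": 0,"rx": 0,"ry": 0,"rz": 0}
  ],
  "jaw": -1,
  "grip_force": 45
}}

```text
t: 4.05
ee_pos: [0.4214, 0.3495, 0.0202]
ee_rot: [[0.99, -0.141, 0.0], [-0.141, -0.99, 0.0], [0.0, -0.0, -1.0]]
force: [0.0, 1.0, 0.7]
grip_width: 0.054
```

Request:
{"method": "send_rows", "body": {
  "motion": [
    {"x": 0,"y": 0,"z": 0,"rx": 0,"ry": 0,"rz": 0},
    {"x": 0,"y": 0,"z": 0,"rx": 0,"ry": 0,"rz": 0},
    {"x": 0,"y": 0,"z": 0,"rx": 0,"ry": 0,"rz": 0},
    {"x": 0,"y": 0,"z": 0,"rx": 0,"ry": 0,"rz": 0},
    {"x": 0,"y": 0,"z": 0,"rx": 0,"ry": 0,"rz": 0}
  ]
}}

```text
t: 4.55
ee_pos: [0.4211, 0.3493, 0.0198]
ee_rot: [[0.99, -0.142, -0.0], [-0.142, -0.99, -0.0], [-0.0, 0.0, -1.0]]
force: [-0.4, 0.2, 0.2]
grip_width: 0.0216
```

Request:
{"method": "send_rows", "body": {
  "motion": [
    {"x": 0,"y": 0,"z": 0,"rx": 0,"ry": 0,"rz": 0},
    {"x": 0,"y": 0,"z": -15,"rx": 0,"ry": 0,"rz": 0},
    {"x": 0,"y": 0,"z": -30,"rx": 0,"ry": 0,"rz": 0},
    {"x": 0,"y": 0,"z": -30,"rx": 0,"ry": 0,"rz": 0},
    {"x": 0,"y": 0,"z": -25,"rx": 0,"ry": 0,"rz": 0}
  ]
}}

```text
t: 5.05
ee_pos: [0.4215, 0.3494, 0.1212]
ee_rot: [[0.99, -0.141, 0.001], [-0.141, -0.99, 0.0], [0.001, -0.0, -1.0]]
force: [0.3, -0.0, -2.1]
grip_width: 0.0223
```

```bash
cat >> h.py <<'E'
b=np.array([.4937,-.1501,-1.6202])
def bw(x,y,z,s=45,dy=0):
    c,q=np.cos(b[2]),np.sin(b[2]);return (b[0]+(x*c-y*q)/1000,b[1]+(x*q+y*c)/1000,z/1000,b[2]+np.pi/2+dy,s)
def inb(p):
    c,q=np.cos(b[2]),np.sin(b[2]);d=np.array(p[:2])-b[:2];return (1000*np.array([c*d[0]+q*d[1],-q*d[0]+c*d[1]])).round(1)
E
python3 - <<'E'
from h import *
plan([bw(-147,75,120)])
cv2.imwrite('pics/top2.png',cams.camera('top'))
E
```

```text
t 5.05 pos [0.4215 0.3494 0.1212] yaw -0.142 F [ 0.3 -0.  -2.1] w 0.0223

{"x":22.6,"y":36.8,"z":0.1,"rz":-0.01},
{"x":22.2,"y":37,"z":0.1,"rz":-0.01},
{"x":21.8,"y":37.2,"z":0.1,"rz":-0.01},
{"x":21.5,"y":37.4,"z":0.1,"rz":-0.01},
{"x":21.1,"y":37.7,"z":0.2,"rz":-0.01},

{"x":20.7,"y":37.9,"z":0.1,"rz":-0.011},
{"x":20.3,"y":38.1,"z":0.2,"rz":-0.01},
{"x":19.9,"y":38.2,"z":0.1,"rz":-0.011},
{"x":19.5,"y":38.5,"z":0.2,"ry":-0.001,"rz":-0.01},
```

Request:
{"method": "send_rows", "body": {
  "motion": [
    {"x": 22,"y": 37,"z": 0,"rx": 0,"ry": 0,"rz": -0.01},
    {"x": 22,"y": 37,"z": 0,"rx": 0,"ry": 0,"rz": -0.01},
    {"x": 22,"y": 37,"z": 0,"rx": 0,"ry": 0,"rz": -0.01},
    {"x": 21.5,"y": 37.5,"z": 0,"rx": 0,"ry": 0,"rz": -0.01},
    {"x": 21,"y": 37.5,"z": 0,"rx": 0,"ry": 0,"rz": -0.01}
  ]
}}

```text
t: 5.6
ee_pos: [0.5066, 0.1498, 0.1194]
ee_rot: [[0.996, -0.091, -0.0], [-0.091, -0.996, -0.0], [-0.0, 0.0, -1.0]]
force: [0.2, -0.5, -1.0]
grip_width: 0.0216
```

Request:
{"method": "send_rows", "body": {
  "motion": [
    {"x": 20.5,"y": 38,"z": 0,"rx": 0,"ry": 0,"rz": -0.011},
    {"x": 20.5,"y": 38,"z": 0,"rx": 0,"ry": 0,"rz": -0.01},
    {"x": 20,"y": 38,"z": 0,"rx": 0,"ry": 0,"rz": -0.01},
    {"x": 19.5,"y": 38.5,"z": 0,"rx": 0,"ry": 0,"rz": -0.01},
    {"x": 0,"y": 0,"z": 0,"rx": 0,"ry": 0,"rz": 0}
  ]
}}

```text
t: 6.1
ee_pos: [0.577, -0.0113, 0.1192]
ee_rot: [[0.998, -0.056, 0.002], [-0.056, -0.998, -0.002], [0.002, 0.002, -1.0]]
force: [0.0, 1.2, -1.1]
grip_width: 0.0218
```

```bash
python3 - <<'E'
from h import *
o=sensors.get_obs();print(inb(o['ee_pos']))
t=cams.camera('top');s=cams.camera('scene')
v=np.zeros((600,800,3),np.uint8)
v[:300,:800]=cv2.resize(t[130:280,190:590],None,fx=2,fy=2);v[300:,:600]=cv2.resize(s[200:400,70:470],(600,300));cv2.imwrite('pics/v6.png',v)
plan([bw(-147,75,47,25)])
E
```

```text
[-142.8   76.4]
t 6.2 pos [ 0.5747 -0.0075  0.119 ] yaw -0.053 F [-0.3 -0.  -1.9] w 0.0216

{"x":0.4,"y":-0.2,"z":24,"ry":0.001,"rz":-0.001},
{"x":0.4,"y":-0.2,"z":24,"rz":-0.001},
{"x":0.4,"y":-0.1,"z":24,"ry":0.001,"rz":-0.002},
```

View pics/v6.png

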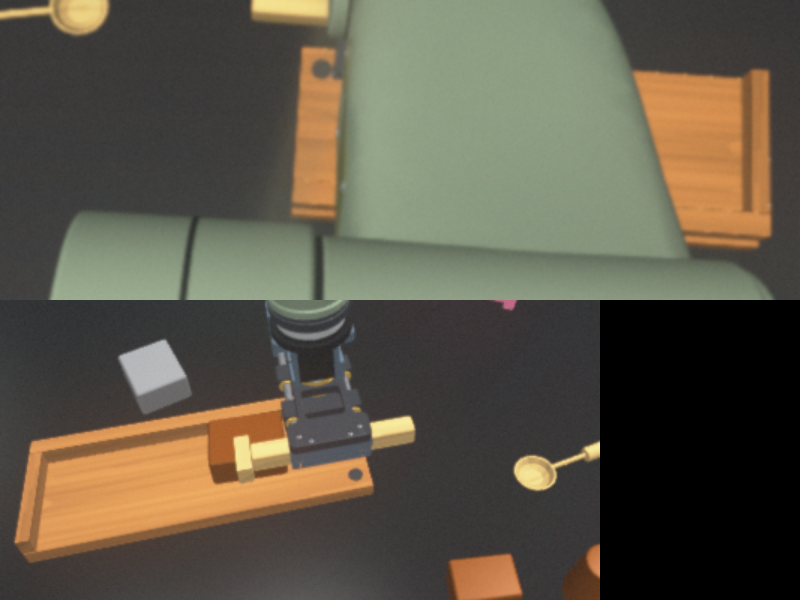

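The lower panel (scene) shows the pusher held level. Its crosspiece is at (244,458), above and beside the brick on the open side. In the top view the arm hides the brick. Now I descend beside it.

Request:
{"method": "send_rows", "body": {
  "motion": [
    {"x": 0.5,"y": 0,"z": 24,"rx": 0,"ry": 0,"rz": -0.002},
    {"x": 0.5,"y": 0,"z": 24,"rx": 0,"ry": 0,"rz": 0},
    {"x": 0,"y": 0,"z": 22,"rx": 0,"ry": 0,"rz": 0},
    {"x": 0,"y": 0,"z": 2,"rx": 0,"ry": 0,"rz": 0},
    {"x": 0,"y": 0,"z": 0,"rx": 0,"ry": 0,"rz": 0}
  ]
}}

```text
t: 6.7
ee_pos: [0.5754, -0.0056, 0.0477]
ee_rot: [[0.999, -0.048, -0.001], [-0.048, -0.999, 0.0], [-0.001, -0.0, -1.0]]
force: [0.2, -0.6, -0.4]
grip_width: 0.0213
```

```bash
python3 - <<'E'
from h import *
o=sensors.get_obs();print(inb(o['ee_pos']))
c=cams.calibration('scene');s=cams.camera('scene')
o=sensors.get_obs();R=np.array(o['ee_rot']);q=inb(o['ee_pos'])
K=np.array([[c['fx'],0,c['cx']],[0,c['fy'],c['cy']],[0,0,1]])
Rz=cv2.Rodrigues(np.array([0,0,b[2]]))[0]
pr=lambda M:cv2.projectPoints(np.array(M,float)/1000@Rz.T+[b[0],b[1],0],c['rvec'],c['tvec'],K,None)[0][:,0]
x0,y0=100,240;S=4
L=lambda M,col:cv2.polylines(v,[((pr(M)-[x0,y0])*S).astype(int)],True,col,1)
v=cv2.resize(s[240:390,80+20:280+20],None,fx=S,fy=S,interpolation=cv2.INTER_CUBIC)
L([(-200,75,20),(185,75,20),(185,-50,44),(-200,-50,44)],(0,255,0))
yw=-.033;k=np.array([-59.3,-1.9]);rr=np.array([[np.cos(yw),-np.sin(yw)],[np.sin(yw),np.cos(yw)]])
L([(*(rr@d+k),62) for d in np.array([(-45,35),(45,35),(45,-35),(-45,-35)])],(255,255,0))
z=o['ee_pos'][2]*1000+4
L([(q[0]+dx,q[1]+dy,z) for dx,dy in ((96,23),(96,-23),(80,-23),(80,23))],(0,0,255))
cv2.imwrite('pics/v7.png',v)
plan([bw(-147,43,47,8)])
E
```

```text
[-148.3   74.5]
t 6.75 pos [ 0.5763 -0.0059  0.0486] yaw -0.048 F [ 0.7 -0.6 -1.4] w 0.0214

{"x":-6.5,"y":0.2,"z":0.3},
{"x":-6.5,"y":0.2,"z":0.3},
{"x":-6.5,"y":0.2,"z":0.3,"rz":0.001},
{"x":-6.4,"y":0.2,"z":0.3},
{"x":-6.5,"y":0.3,"z":0.3,"ry":-0.001,"rz":0.001},
```

View pics/v7.png

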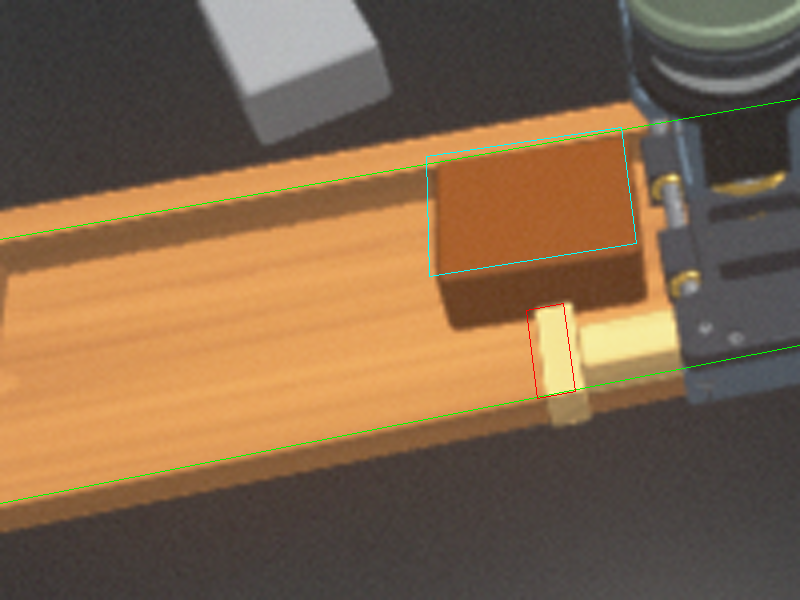

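The overlays (board, brick, crosspiece) all show the same 2 px offset, so the relative geometry agrees. The crosspiece at (555,345) is beside the brick's middle. Now I push sideways toward the fence.

Request:
{"method": "send_rows", "body": {
  "motion": [
    {"x": -7,"y": 0,"z": 0.3,"rx": 0,"ry": 0,"rz": 0},
    {"x": -6,"y": 0,"z": 0.3,"rx": 0,"ry": 0,"rz": 0},
    {"x": -5,"y": 0,"z": 0,"rx": 0,"ry": 0,"rz": 0},
    {"x": -4,"y": 0,"z": 0,"rx": 0,"ry": 0,"rz": 0},
    {"x": -4,"y": 0,"z": 0,"rx": 0,"ry": 0,"rz": 0}
  ]
}}

```text
t: 7.25
ee_pos: [0.5509, -0.0055, 0.0481]
ee_rot: [[0.999, -0.049, 0.003], [-0.049, -0.999, -0.0], [0.003, 0.0, -1.0]]
force: [3.1, 0.9, -0.0]
grip_width: 0.0216
```

Request:
{"method": "send_rows", "body": {
  "motion": [
    {"x": -2,"y": 0,"z": 0,"rx": 0,"ry": 0,"rz": 0},
    {"x": -2,"y": 0,"z": 0,"rx": 0,"ry": 0,"rz": 0}
  ]
}}

```text
t: 7.45
ee_pos: [0.547, -0.0054, 0.0479]
ee_rot: [[0.999, -0.049, 0.003], [-0.049, -0.999, -0.0], [0.003, 0.0, -1.0]]
force: [3.0, 0.7, -0.0]
grip_width: 0.0217
```

Request:
{"method": "send_rows", "body": {
  "motion": [
    {"x": -1,"y": 0,"z": 0,"rx": 0,"ry": 0,"rz": 0}
  ]
}}

```text
t: 7.55
ee_pos: [0.5456, -0.0053, 0.0477]
ee_rot: [[0.999, -0.049, 0.001], [-0.049, -0.999, -0.0], [0.001, 0.0, -1.0]]
force: [3.8, -0.1, 0.2]
grip_width: 0.0216
```

Request:
{"method": "send_rows", "body": {
  "motion": [
    {"x": -1,"y": 0,"z": 0,"rx": 0,"ry": 0,"rz": 0},
    {"x": -1,"y": 0,"z": 0,"rx": 0,"ry": 0,"rz": 0}
  ]
}}

```text
t: 7.75
ee_pos: [0.5451, -0.0051, 0.0478]
ee_rot: [[0.999, -0.048, 0.005], [-0.048, -0.999, -0.0], [0.005, 0.0, -1.0]]
force: [7.3, 0.3, -0.5]
grip_width: 0.0216
```

Request:
{"method": "send_rows", "body": {
  "motion": [
    {"x": -1,"y": 0,"z": 0,"rx": 0,"ry": 0,"rz": 0},
    {"x": -0.5,"y": 0,"z": 0,"rx": 0,"ry": 0,"rz": 0}
  ]
}}

```text
t: 7.95
ee_pos: [0.5449, -0.0051, 0.048]
ee_rot: [[0.999, -0.047, 0.007], [-0.047, -0.999, -0.0], [0.007, 0.0, -1.0]]
force: [8.6, -0.3, -2.1]
grip_width: 0.0215
```

Request:
{"method": "send_rows", "body": {
  "motion": [
    {"x": 5,"y": 0,"z": 0,"rx": 0,"ry": 0,"rz": 0},
    {"x": 5,"y": -10,"z": 0,"rx": 0,"ry": 0,"rz": 0},
    {"x": 0,"y": -30,"z": 0,"rx": 0,"ry": 0,"rz": 0},
    {"x": 0,"y": -30,"z": 0,"rx": 0,"ry": 0,"rz": 0},
    {"x": 0,"y": 0,"z": 0,"rx": 0,"ry": 0,"rz": 0}
  ]
}}

```text
t: 8.45
ee_pos: [0.5538, 0.0676, 0.0465]
ee_rot: [[0.999, -0.047, -0.003], [-0.047, -0.999, 0.001], [-0.003, -0.001, -1.0]]
force: [-0.3, 0.0, -1.3]
grip_width: 0.0218
```

```bash
python3 - <<'E'
from h import *
o=sensors.get_obs();print(inb(o['ee_pos']))
plan([bw(-216,-11,48,30),bw(-200,-11,48,5)])
E
```

```text
[-220.4   49.3]
t 8.45 pos [0.5538 0.0676 0.0465] yaw -0.047 F [-0.3  0.  -1.3] w 0.0218

{"x":-20.1,"y":1.4,"z":-0.4,"ry":0.001,"rz":0.001},
{"x":-20.1,"y":1.4,"z":-0.5,"ry":0.001,"rz":0.001},
{"x":-20.1,"y":1.5,"z":-0.4,"rx":-0.001,"ry":0.001,"rz":0.001},
{"y":4},
{"y":4},

{"y":4},
{"y":4},
```

Request:
{"method": "send_rows", "body": {
  "motion": [
    {"x": -20,"y": 0,"z": -0.5,"rx": 0,"ry": 0,"rz": 0},
    {"x": -20,"y": 0,"z": -0.5,"rx": 0,"ry": 0,"rz": 0},
    {"x": -20,"y": 0,"z": 0,"rx": 0,"ry": 0,"rz": 0},
    {"x": 0,"y": 0,"z": 0,"rx": 0,"ry": 0,"rz": 0}
  ]
}}

```text
t: 8.85
ee_pos: [0.4908, 0.067, 0.0475]
ee_rot: [[0.999, -0.049, -0.007], [-0.049, -0.999, -0.001], [-0.007, 0.001, -1.0]]
force: [0.5, -0.3, -2.4]
grip_width: 0.0218
```

```bash
python3 - <<'E'
from h import *
o=sensors.get_obs();q=inb(o['ee_pos']);print(q)
c=cams.calibration('scene');s=cams.camera('scene')
v=cv2.resize(s[230:380,140:340],None,fx=4,fy=4,interpolation=cv2.INTER_CUBIC);cv2.imwrite('pics/v8.png',v)
plan([bw(-200,-11,48,5)])
E
```

```text
[-216.7  -13.6]
t 8.9 pos [0.4934 0.0671 0.0479] yaw -0.049 F [ 1.  -1.  -0.3] w 0.0216

{"y":4.2,"ry":0.001},
{"y":4.3,"ry":0.001},
{"y":4.2},
{"y":4.3,"z":-0.1,"rx":0.001,"ry":0.001},
```

View pics/v8.png

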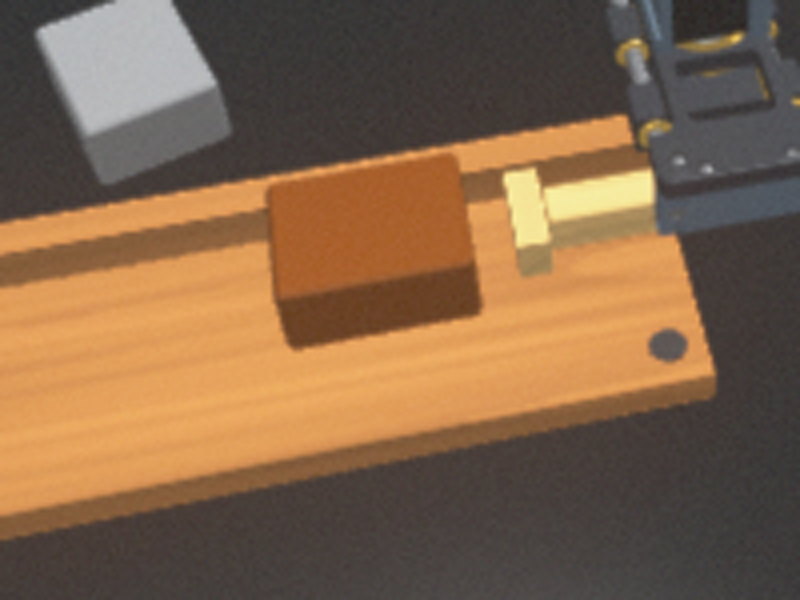

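The brick now lies parallel against the fence, with the crosspiece (527,220) about 15 mm behind its rear face. Now the feed, with a slight bias toward the fence.

Request:
{"method": "send_rows", "body": {
  "motion": [
    {"x": 0,"y": 5,"z": 0,"rx": 0,"ry": 0,"rz": 0},
    {"x": 0,"y": 5,"z": 0,"rx": 0,"ry": 0,"rz": 0},
    {"x": 0,"y": 5,"z": 0,"rx": 0,"ry": 0,"rz": 0},
    {"x": 0,"y": 6,"z": 0,"rx": 0,"ry": 0,"rz": 0},
    {"x": 0,"y": 8,"z": 0,"rx": 0,"ry": 0,"rz": 0}
  ]
}}

```text
t: 9.4
ee_pos: [0.4943, 0.0382, 0.0484]
ee_rot: [[0.999, -0.049, 0.001], [-0.049, -0.999, 0.001], [0.001, -0.001, -1.0]]
force: [0.8, 2.3, -2.1]
grip_width: 0.0217
```

Request:
{"method": "send_rows", "body": {
  "motion": [
    {"x": -0.3,"y": 9,"z": 0,"rx": 0,"ry": 0,"rz": 0},
    {"x": -0.3,"y": 9,"z": 0,"rx": 0,"ry": 0,"rz": 0},
    {"x": -0.3,"y": 9,"z": 0,"rx": 0,"ry": 0,"rz": 0},
    {"x": -0.3,"y": 9,"z": 0,"rx": 0,"ry": 0,"rz": 0},
    {"x": -0.3,"y": 9,"z": 0,"rx": 0,"ry": 0,"rz": 0}
  ]
}}

```text
t: 9.9
ee_pos: [0.4902, -0.0072, 0.0485]
ee_rot: [[0.999, -0.049, 0.001], [-0.049, -0.999, 0.0], [0.001, -0.0, -1.0]]
force: [2.0, 2.1, -0.8]
grip_width: 0.0217
```

```bash
python3 - <<'E'
from h import *
o=sensors.get_obs();q=inb(o['ee_pos']);print(q,o['force'],o['ft_torque'])
s=cams.camera('scene')
v=cv2.resize(s[230:380,80:280],None,fx=4,fy=4,interpolation=cv2.INTER_CUBIC);cv2.imwrite('pics/v9.png',v)
E
```

```text
[-142.5  -10.6] [ 2.01219026  2.11612969 -0.7738103 ] [ 0.51743763 -0.45158925  0.15431603]
```

View pics/v9.png

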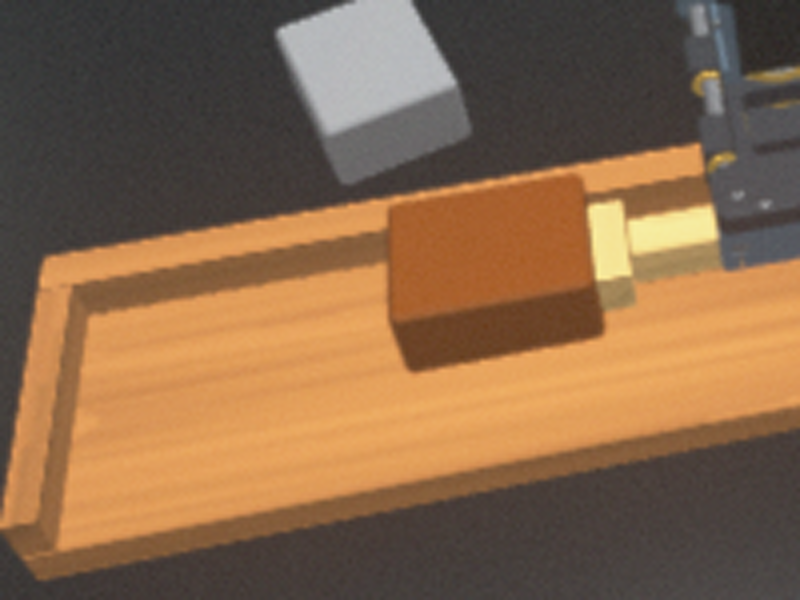

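The crosspiece is flush on the rear face (605,250) and the brick is parallel to the fence. Measured forces are about 2 N feed and 2 N lateral. I continue.

Request:
{"method": "send_rows", "body": {
  "motion": [
    {"x": -0.2,"y": 9,"z": 0,"rx": 0,"ry": 0,"rz": 0},
    {"x": -0.2,"y": 9,"z": 0,"rx": 0,"ry": 0,"rz": 0},
    {"x": -0.2,"y": 9,"z": 0,"rx": 0,"ry": 0,"rz": 0},
    {"x": -0.2,"y": 9,"z": 0,"rx": 0,"ry": 0,"rz": 0},
    {"x": -0.2,"y": 9,"z": 0,"rx": 0,"ry": 0,"rz": 0}
  ]
}}

```text
t: 10.45
ee_pos: [0.4869, -0.0522, 0.0483]
ee_rot: [[0.999, -0.049, 0.0], [-0.049, -0.999, -0.0], [0.0, 0.0, -1.0]]
force: [2.4, 2.3, -0.7]
grip_width: 0.0215
```

Request:
{"method": "send_rows", "body": {
  "motion": [
    {"x": -0.2,"y": 9,"z": 0,"rx": 0,"ry": 0,"rz": 0},
    {"x": -0.2,"y": 9,"z": 0,"rx": 0,"ry": 0,"rz": 0},
    {"x": -0.2,"y": 9,"z": 0,"rx": 0,"ry": 0,"rz": 0},
    {"x": -0.2,"y": 9,"z": 0,"rx": 0,"ry": 0,"rz": 0},
    {"x": -0.2,"y": 9,"z": 0,"rx": 0,"ry": 0,"rz": 0}
  ]
}}

```text
t: 10.95
ee_pos: [0.4835, -0.097, 0.0483]
ee_rot: [[0.999, -0.049, -0.0], [-0.049, -0.999, -0.0], [-0.0, 0.0, -1.0]]
force: [2.2, 2.5, -1.9]
grip_width: 0.022
```

Request:
{"method": "send_rows", "body": {
  "motion": [
    {"x": -0.2,"y": 8,"z": 0,"rx": 0,"ry": 0,"rz": 0},
    {"x": -0.2,"y": 8,"z": 0,"rx": 0,"ry": 0,"rz": 0},
    {"x": -0.2,"y": 7,"z": 0,"rx": 0,"ry": 0,"rz": 0},
    {"x": -0.2,"y": 6,"z": 0,"rx": 0,"ry": 0,"rz": 0}
  ]
}}

```text
t: 11.35
ee_pos: [0.4812, -0.1258, 0.0483]
ee_rot: [[0.999, -0.049, -0.0], [-0.049, -0.999, 0.0], [-0.0, 0.0, -1.0]]
force: [2.3, 4.0, -1.2]
grip_width: 0.0217
```

```bash
python3 - <<'E'
from h import *
o=sensors.get_obs();q=inb(o['ee_pos']);print(q,o['force'],o['ft_torque'])
E
```

```text
[-23.6 -13.7] [ 2.26347665  4.0072468  -1.22391621] [ 0.56053144 -0.46897268  0.2689954 ]
```

Remaining distance is about 22 mm. I push on gently until the force rises at the stop.

Request:
{"method": "send_rows", "body": {
  "motion": [
    {"x": 0,"y": 5,"z": 0,"rx": 0,"ry": 0,"rz": 0},
    {"x": 0,"y": 5,"z": 0,"rx": 0,"ry": 0,"rz": 0},
    {"x": 0,"y": 4,"z": 0,"rx": 0,"ry": 0,"rz": 0},
    {"x": 0,"y": 3,"z": 0,"rx": 0,"ry": 0,"rz": 0}
  ]
}}

```text
t: 11.75
ee_pos: [0.4804, -0.1425, 0.0483]
ee_rot: [[0.999, -0.049, -0.0], [-0.049, -0.999, 0.0], [-0.0, -0.0, -1.0]]
force: [2.1, 3.5, -1.0]
grip_width: 0.0214
```

Request:
{"method": "send_rows", "body": {
  "motion": [
    {"x": 0,"y": 1.5,"z": 0,"rx": 0,"ry": 0,"rz": 0},
    {"x": 0,"y": 1.5,"z": 0,"rx": 0,"ry": 0,"rz": 0}
  ]
}}

```text
t: 11.95
ee_pos: [0.4803, -0.1452, 0.0483]
ee_rot: [[0.999, -0.049, -0.0], [-0.049, -0.999, 0.0], [-0.0, -0.0, -1.0]]
force: [1.9, 4.4, -1.2]
grip_width: 0.0217
```

Request:
{"method": "send_rows", "body": {
  "motion": [
    {"x": 0,"y": 1.5,"z": 0,"rx": 0,"ry": 0,"rz": 0},
    {"x": 0,"y": 1.5,"z": 0,"rx": 0,"ry": 0,"rz": 0}
  ]
}}

```text
t: 12.15
ee_pos: [0.4801, -0.1482, 0.0483]
ee_rot: [[0.999, -0.049, -0.0], [-0.049, -0.999, -0.0], [-0.0, 0.0, -1.0]]
force: [1.6, 3.3, -0.8]
grip_width: 0.0216
```

Request:
{"method": "send_rows", "body": {
  "motion": [
    {"x": 0,"y": 1.5,"z": 0,"rx": 0,"ry": 0,"rz": 0},
    {"x": 0,"y": 1.5,"z": 0,"rx": 0,"ry": 0,"rz": 0}
  ]
}}

```text
t: 12.35
ee_pos: [0.48, -0.15, 0.0483]
ee_rot: [[0.999, -0.05, -0.0], [-0.05, -0.999, 0.003], [-0.0, -0.003, -1.0]]
force: [2.4, 13.1, 0.6]
grip_width: 0.0214
```

Request:
{"method": "send_rows", "body": {
  "motion": [
    {"x": 0,"y": 1,"z": 0,"rx": 0,"ry": 0,"rz": 0},
    {"x": 0,"y": 1,"z": 0,"rx": 0,"ry": 0,"rz": 0}
  ]
}}

```text
t: 12.55
ee_pos: [0.48, -0.1501, 0.0485]
ee_rot: [[0.999, -0.051, -0.0], [-0.051, -0.999, 0.006], [-0.0, -0.006, -1.0]]
force: [4.4, 19.5, 2.7]
grip_width: 0.0215
```

The force rose to about 20 N with the brick stopped at the predicted place, so it is home. I back off and check with a picture.

Request:
{"method": "send_rows", "body": {
  "motion": [
    {"x": 0,"y": -6,"z": 0,"rx": 0,"ry": 0,"rz": 0},
    {"x": 0,"y": -20,"z": 0,"rx": 0,"ry": 0,"rz": 0},
    {"x": 0,"y": -35,"z": -5,"rx": 0,"ry": 0,"rz": 0},
    {"x": 0,"y": -40,"z": -30,"rx": 0,"ry": 0,"rz": 0},
    {"x": 0,"y": -35,"z": -35,"rx": 0,"ry": 0,"rz": 0}
  ]
}}

```text
t: 13.05
ee_pos: [0.485, -0.0166, 0.1179]
ee_rot: [[0.999, -0.05, -0.005], [-0.05, -0.999, -0.001], [-0.004, 0.001, -1.0]]
force: [0.8, -0.7, -0.7]
grip_width: 0.0216
```

```bash
python3 - <<'E'
from h import *
c=cams.calibration('scene');s=cams.camera('scene')
v=cv2.resize(s[230:380,60:260],None,fx=4,fy=4,interpolation=cv2.INTER_CUBIC);cv2.imwrite('pics/v10.png',v)
plan([(.421,.349,.12,-.142),(.421,.349,.022,-.142,25)])
E
```

```text
t 13.1 pos [ 0.4892 -0.0126  0.1241] yaw -0.048 F [2.6 3.6 2.8] w 0.0216

{"x":-9.5,"y":-39.8,"z":0.5,"ry":-0.001,"rz":0.01},
{"x":-9.9,"y":-39.7,"z":0.5,"ry":-0.001,"rz":0.011},
{"x":-10.3,"y":-39.5,"z":0.5,"ry":-0.001,"rz":0.01},
{"x":-10.7,"y":-39.5,"z":0.5,"ry":-0.001,"rz":0.011},
{"x":-11.2,"y":-39.3,"z":0.5,"rx":-0.001,"ry":-0.001,"rz":0.01},

{"x":-11.5,"y":-39.2,"z":0.5,"ry":-0.001,"rz":0.011},
{"x":-12,"y":-39.1,"z":0.5,"rx":-0.001,"ry":-0.001,"rz":0.01},
{"x":-12.4,"y":-39,"z":0.4,"rz":0.011},
{"x":-12.8,"y":-38.8,"z":0.5,"rx":-0.001,"ry":-0.001,"rz":0.01},
{"z":24.5},

{"z":24.5},
{"z":24.5},
{"z":24.5},
```

View pics/v10.png

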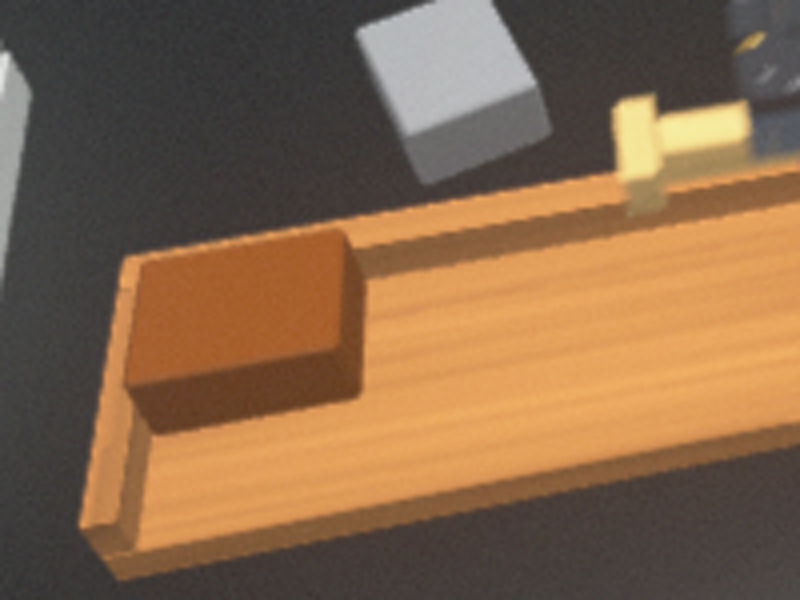

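The brick at (245,320) sits flat against the stop and the fence, and the pusher is clear and level. I carry the pusher back to its bare-counter spot.

Request:
{"method": "send_rows", "body": {
  "motion": [
    {"x": -9.5,"y": -40,"z": 0,"rx": 0,"ry": 0,"rz": 0.01},
    {"x": -10,"y": -40,"z": 0,"rx": 0,"ry": 0,"rz": 0.01},
    {"x": -10,"y": -39.5,"z": 0,"rx": 0,"ry": 0,"rz": 0.01},
    {"x": -11,"y": -39.5,"z": 0,"rx": 0,"ry": 0,"rz": 0.01},
    {"x": -11,"y": -39,"z": 0,"rx": 0,"ry": 0,"rz": 0.01}
  ]
}}

```text
t: 13.6
ee_pos: [0.4484, 0.1843, 0.1182]
ee_rot: [[0.995, -0.099, 0.0], [-0.099, -0.995, -0.002], [0.0, 0.001, -1.0]]
force: [0.2, 0.6, -1.6]
grip_width: 0.022
```

Request:
{"method": "send_rows", "body": {
  "motion": [
    {"x": -11.5,"y": -39,"z": 0,"rx": 0,"ry": 0,"rz": 0.01},
    {"x": -12,"y": -39,"z": 0,"rx": 0,"ry": 0,"rz": 0.01},
    {"x": -12,"y": -39,"z": 0,"rx": 0,"ry": 0,"rz": 0.01},
    {"x": -12,"y": -39,"z": 0,"rx": 0,"ry": 0,"rz": 0.01},
    {"x": 0,"y": 0,"z": 20,"rx": 0,"ry": 0,"rz": 0}
  ]
}}

```text
t: 14.1
ee_pos: [0.4212, 0.3492, 0.1002]
ee_rot: [[0.991, -0.135, 0.007], [-0.135, -0.991, 0.005], [0.006, -0.006, -1.0]]
force: [0.4, -0.0, -0.5]
grip_width: 0.0219
```

Request:
{"method": "send_rows", "body": {
  "motion": [
    {"x": 0,"y": 0,"z": 25,"rx": 0,"ry": 0,"rz": 0},
    {"x": 0,"y": 0,"z": 25,"rx": 0,"ry": 0,"rz": 0},
    {"x": 0,"y": 0,"z": 10,"rx": 0,"ry": 0,"rz": 0},
    {"x": 0,"y": 0,"z": 0,"rx": 0,"ry": 0,"rz": 0}
  ]
}}

```text
t: 14.5
ee_pos: [0.4188, 0.3429, 0.0369]
ee_rot: [[0.99, -0.139, -0.003], [-0.139, -0.99, -0.003], [-0.002, 0.003, -1.0]]
force: [-0.1, 0.1, -0.3]
grip_width: 0.0218
```

```bash
python3 - <<'E'
from h import *
plan([(.421,.349,.02,-.142)])
s=cams.camera('scene')
v=cv2.resize(s[170:290,330:530],None,fx=4,fy=4,interpolation=cv2.INTER_CUBIC);cv2.imwrite('pics/v11.png',v)
E
```

```text
t 14.5 pos [0.4188 0.3429 0.0369] yaw -0.139 F [-0.1  0.1 -0.3] w 0.0218

{"x":1.3,"y":-6.4,"z":16.9,"rx":0.003,"ry":0.002,"rz":0.003},
```

View pics/v11.png

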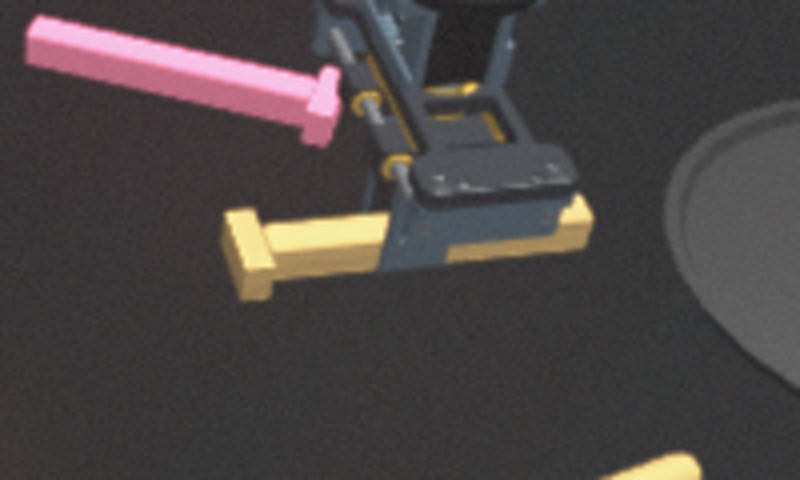

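The pusher is level about 15 mm above bare counter, clear of the pink one and the pan. I lower it until it touches, then release.

Request:
{"method": "send_rows", "body": {
  "motion": [
    {"x": 0,"y": 0,"z": 8,"rx": 0,"ry": 0,"rz": 0},
    {"x": 0,"y": 0,"z": 5,"rx": 0,"ry": 0,"rz": 0},
    {"x": 0,"y": 0,"z": 2,"rx": 0,"ry": 0,"rz": 0},
    {"x": 0,"y": 0,"z": 0,"rx": 0,"ry": 0,"rz": 0}
  ]
}}

```text
t: 14.95
ee_pos: [0.4194, 0.344, 0.0232]
ee_rot: [[0.99, -0.139, -0.0], [-0.139, -0.99, -0.0], [-0.0, 0.0, -1.0]]
force: [0.2, 0.1, -1.4]
grip_width: 0.0216
```

Request:
{"method": "send_rows", "body": {
  "motion": [
    {"x": 0,"y": 0,"z": 1,"rx": 0,"ry": 0,"rz": 0},
    {"x": 0,"y": 0,"z": 0,"rx": 0,"ry": 0,"rz": 0}
  ]
}}

```text
t: 15.15
ee_pos: [0.4195, 0.3442, 0.0225]
ee_rot: [[0.99, -0.138, 0.0], [-0.138, -0.99, 0.0], [0.0, -0.0, -1.0]]
force: [0.4, 0.0, -1.4]
grip_width: 0.0219
```

Request:
{"method": "send_rows", "body": {
  "motion": [
    {"x": 0,"y": 0,"z": 1.5,"rx": 0,"ry": 0,"rz": 0},
    {"x": 0,"y": 0,"z": 1,"rx": 0,"ry": 0,"rz": 0},
    {"x": 0,"y": 0,"z": 0,"rx": 0,"ry": 0,"rz": 0}
  ]
}}

```text
t: 15.45
ee_pos: [0.4195, 0.3442, 0.0199]
ee_rot: [[0.99, -0.139, 0.0], [-0.139, -0.99, 0.0], [0.0, -0.0, -1.0]]
force: [-0.1, 0.5, -0.1]
grip_width: 0.022
```

Request:
{"method": "send_rows", "body": {
  "motion": [
    {"x": 0,"y": 0,"z": 0.5,"rx": 0,"ry": 0,"rz": 0},
    {"x": 0,"y": 0,"z": 0,"rx": 0,"ry": 0,"rz": 0}
  ]
}}

```text
t: 15.65
ee_pos: [0.4195, 0.3442, 0.0199]
ee_rot: [[0.99, -0.139, 0.0], [-0.139, -0.99, 0.0], [0.0, -0.0, -1.0]]
force: [-1.0, -1.3, 5.0]
grip_width: 0.0216
```

Touching the counter (5 N). Release.

Request:
{"method": "send_rows", "body": {
  "motion": [
    {"x": 0,"y": 0,"z": 0,"rx": 0,"ry": 0,"rz": 0},
    {"x": 0,"y": 0,"z": 0,"rx": 0,"ry": 0,"rz": 0},
    {"x": 0,"y": 0,"z": 0,"rx": 0,"ry": 0,"rz": 0},
    {"x": 0,"y": 0,"z": 0,"rx": 0,"ry": 0,"rz": 0},
    {"x": 0,"y": 0,"z": 0,"rx": 0,"ry": 0,"rz": 0}
  ],
  "jaw": 1
}}

```text
t: 16.15
ee_pos: [0.4194, 0.3441, 0.0192]
ee_rot: [[0.99, -0.139, -0.0], [-0.139, -0.99, -0.0], [-0.0, 0.0, -1.0]]
force: [0.2, 0.3, 0.4]
grip_width: 0.0588
```

Request:
{"method": "send_rows", "body": {
  "motion": [
    {"x": 0,"y": 0,"z": 0,"rx": 0,"ry": 0,"rz": 0},
    {"x": 0,"y": 0,"z": 0,"rx": 0,"ry": 0,"rz": 0},
    {"x": 0,"y": 0,"z": -10,"rx": 0,"ry": 0,"rz": 0},
    {"x": 0,"y": 0,"z": -30,"rx": 0,"ry": 0,"rz": 0},
    {"x": 0,"y": 0,"z": -40,"rx": 0,"ry": 0,"rz": 0}
  ]
}}

```text
t: 16.65
ee_pos: [0.4184, 0.3433, 0.0993]
ee_rot: [[0.99, -0.139, -0.003], [-0.139, -0.99, -0.003], [-0.003, 0.003, -1.0]]
force: [0.7, -0.1, 0.8]
grip_width: 0.0913
```

Request:
{"method": "send_rows", "body": {
  "motion": [
    {"x": 0,"y": 0,"z": -40,"rx": 0,"ry": 0,"rz": 0},
    {"x": 0,"y": 0,"z": -40,"rx": 0,"ry": 0,"rz": 0},
    {"x": 0,"y": 0,"z": -10,"rx": 0,"ry": 0,"rz": 0},
    {"x": 0,"y": 0,"z": 0,"rx": 0,"ry": 0,"rz": 0},
    {"x": 0,"y": 0,"z": 0,"rx": 0,"ry": 0,"rz": 0}
  ]
}}

```text
t: 17.15
ee_pos: [0.4187, 0.3436, 0.1883]
ee_rot: [[0.99, -0.139, -0.002], [-0.139, -0.99, -0.001], [-0.001, 0.002, -1.0]]
force: [0.2, -0.7, -0.8]
grip_width: 0.0913
```

```bash
python3 - <<'E'
from h import *
o=sensors.get_obs();print(o['t'],o['ee_pos'],o['force'],o['grip_width'])
s=cams.camera('scene');cv2.imwrite('pics/v12.png',s)
E
```

```text
17.15 [0.41868547 0.34355717 0.18831695] [ 0.23657212 -0.67857742 -0.77316616] 0.09127142811327343
```

View pics/v12.png

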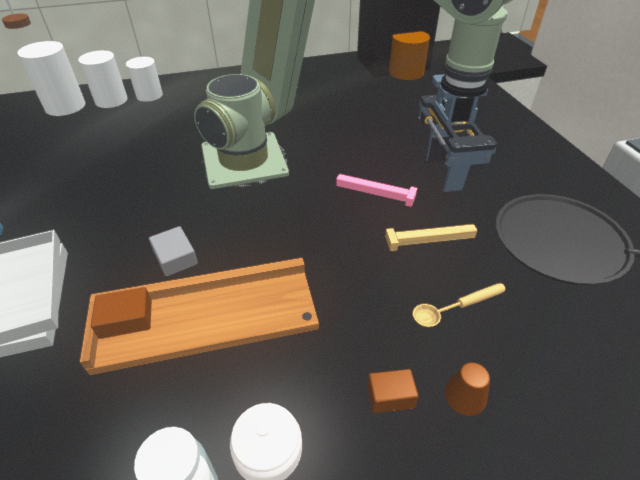

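The brick at (121,312) is in the corner of stop and fence. The pusher lies flat at (432,236) on bare counter and the hand is clear.

```bash
python3 -c "from station import finish_job;print(finish_job())"
```

```text
the job is handed in; nothing more can be done
None
```

The job is done and handed in at about 17 s of the 54 s limit. `finish_job` gives no verdict, so success rests on my own checks.

**What I did:**
- Gripped the pale pusher at mid-bar.
- Used the end of its crosspiece to slide the brick sideways onto the fence at its starting position, about 60 mm before the board's middle. Contact showed as a force rise to about 8 N.
- Fed the brick along the fence with the crosspiece, with a steady reaction of about 2 N from the fence, until the end stop halted it with a force rise to about 20 N.
- Backed off and laid the pusher flat on the bare counter where it had been.

**Last checks:**
- The final scene picture shows the brick parallel in the corner of stop and fence, the pusher lying flat on bare counter, and the hand clear with its jaws open.
- The measured tool position at the stop matched the predicted home position to about 1–2 mm.
- The pusher and brick contact in the 30–120 mm zone was not measured directly. I inferred it from the steady 2–4 N push force and the pictures taken before and after.

**What went wrong:** My first set of moves was refused because each row needs all six numbers. Nothing moved, and I resent them. No other check failed; the camera overlays were off by about 2–3 mm, in line with the stated calibration error.

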